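# Test the pupils' lamp bases on the contact bed

### The job

Stand each wooden lamp base (there are two or three) centred on a contact plate of its own, then lift the switch lever out of its park notch at the left end, carry it over the middle notch and let it down fully into the test notch at the right end. With the lever there, take the probe and rest its tip gently on the brass stud of each base in turn - round, then square, then six-sided, passing over one that is missing - and hang the probe back upright in its stand. Finish with the lever fully down in the park notch again and every base still upright on a plate, leaving the jar, mug and screwdriver alone.

Things in the scene. Friction and masses are not known exactly. Their poses are not given: they have to be found in the camera images.
- round_mid (a point): half-way up (25 mm above its foot) on the axis of the round wooden lamp base, 90 to 180 g, 50 mm tall without its brass stud. One or none of the three bases may be absent (None). z is up; round, 56 mm across.
- square_mid (a point): half-way up (25 mm above its foot) on the axis of the square wooden lamp base, 90 to 180 g, 50 mm tall without its brass stud. One or none of the three bases may be absent (None). z is up; 56 x 56 mm, its sides square to its x and y axes.
- hex_mid (a point): half-way up (25 mm above its foot) on the axis of the six-sided wooden lamp base, 90 to 180 g, 50 mm tall without its brass stud. One or none of the three bases may be absent (None). z is up; 56 mm across the flats; one pair of flats faces its own +x and -x, the others follow every 60 degrees.
- round_stud (a point): centre of the top of the brass stud of the round base (stud 16 mm across, 6 mm tall, in the middle of the base's top; this point is 56 mm above the base's foot)
- square_stud (a point): centre of the top of the brass stud of the square base (stud 16 mm across, 6 mm tall, in the middle of the base's top; this point is 56 mm above the base's foot)
- hex_stud (a point): centre of the top of the brass stud of the six-sided base (stud 16 mm across, 6 mm tall, in the middle of the base's top; this point is 56 mm above the base's foot)
- plate1 (a point): centre of the top of the left contact plate (seen from the robot). The black test bed, 130 x 340 mm and 4 mm thick, lies flat and fixed on the bench with three bare aluminium contact plates, 90 x 90 mm, flush in its top in a row along its y axis, 105 mm apart; x points across the row, z up
- plate2 (a point): centre of the top of the middle contact plate
- plate3 (a point): centre of the top of the right contact plate
- lever_swing (a joint): angle of the lever about its upright pivot, rad; +0.4 in the test notch, 0 in the unused middle notch, -0.4 in the park notch (it starts there); growing values move the knob to the right seen from the robot. A notch leaves about 0.04 rad of play each way. It stays where it is left
- lever_lift (a joint): how far the lever is lifted, m: 0 fully down in a notch, up to 0.05. The arm clears the teeth between the notches above 0.027; let go, the lever sinks by its own weight (about 3 N to lift)
- lever_knob (a point): centre of the lever's upright black knob, 28 mm across, 62 mm tall. Below it runs the lever: a level steel arm, 12 mm thick, 39 mm under this point at its underside, from the upright pivot to the knob 140 mm away on the robot's side; knob and arm are one piece and turn together
- lever_pivot (a point): the upright pivot's axis, at the height of the knob centre when the lever is down. The gate is a row of upright steel teeth 80 mm from it on the grey switch housing (220 x 180 mm, 55 mm high, fixed); the arm lies in a notch between two teeth
- notch_park (a point): where the knob centre is when the lever is fully down in the park notch (the left end seen from the robot, one white dot)
- notch_mid (a point): the same for the middle notch (two dots), not used
- notch_test (a point): the same for the test notch (the right end seen from the robot, three dots)
- probe_grip (a point): centre of the probe's grey round handle, 26 mm across and 62 mm long. The probe, 120 g, stands upright: handle above, then a black collar 34 mm across and 8 mm thick (its underside 39 mm below this point), then a brass rod 12 mm thick and 75 mm long. z runs along it, up to the handle's end
- probe_tip (a point): the round lower end of the brass rod, 114 mm below the handle's centre along the probe
- stand_hole (a point): centre, at the top face, of the 24 x 24 mm square hole in the steel stand's top plate, 100 mm above the bench (plate 10 mm thick, open below it for 78 mm). The probe hangs through it, its collar lying on the plate, so its handle's centre is 39 mm above this point. z up; the stand is fixed
- jar: bystander: lidded paint jar, 52 mm across, 75 mm tall
- mug: bystander: white mug, 90 mm tall
- driver: bystander: screwdriver lying on the bench
Mind the look-alikes: they are no part of the job. What is shaped like the part that bears stand_hole but green or pink is not meant.

How it is judged (in metres and radians):
On the way, in this order (a step that is already met when the one before it is completed fails the run):
1. every lamp base that is there stands on a contact plate of its own and is let go, with the lever still down in the park notch ((horizontal distance between round_mid and plate1 below 0.02 m or horizontal distance between round_mid and plate2 below 0.02 m or horizontal distance between round_mid and plate3 below 0.02 m) and height (world z) of round_mid between 0.023 and 0.035 m and angle between each of round_mid, square_mid, hex_mid's own z axis and vertical below 0.1 rad and (horizontal distance between square_mid and plate1 below 0.02 m or horizontal distance between square_mid and plate2 below 0.02 m or horizontal distance between square_mid and plate3 below 0.02 m) and height (world z) of square_mid between 0.023 and 0.035 m and (horizontal distance between hex_mid and plate1 below 0.02 m or horizontal distance between hex_mid and plate2 below 0.02 m or horizontal distance between hex_mid and plate3 below 0.02 m) and height (world z) of hex_mid between 0.023 and 0.035 m and contact force between the fingers and round below 0.3 N and contact force between the fingers and square below 0.3 N and contact force between the fingers and hex below 0.3 N and value of joint lever_swing below -0.33 rad and value of joint lever_lift below 0.006 m), for 0.2 s.
2. the lever is down in the test notch (value of joint lever_swing above 0.33 rad and value of joint lever_lift below 0.006 m), for 0.2 s.
3. the probe tip rests on the stud of the round base (distance between probe_tip and round_stud below 0.01 m and contact force between probe and round above 0.3 N), for 0.2 s.
4. the probe tip rests on the stud of the square base (distance between probe_tip and square_stud below 0.01 m and contact force between probe and square above 0.3 N), for 0.2 s.
5. the probe tip rests on the stud of the six-sided base (distance between probe_tip and hex_stud below 0.01 m and contact force between probe and hex above 0.3 N), for 0.2 s.
6. the lever is back down in the park notch (value of joint lever_swing below -0.33 rad and value of joint lever_lift below 0.006 m), for 0.2 s.
At the end, for the whole second after the job is handed in: every base present upright (0.1 rad) on a plate, axis within 20 mm of its centre; lever in the park notch (swing below -0.33), down (lift under 6 mm); probe upright (0.15 rad) through the hole, collar on the plate (handle centre 33 to 46 mm above it); all at rest (all of step 6 and (horizontal distance between round_mid and plate1 below 0.02 m or horizontal distance between round_mid and plate2 below 0.02 m or horizontal distance between round_mid and plate3 below 0.02 m) and height (world z) of round_mid between 0.023 and 0.035 m and angle between each of round_mid, square_mid, hex_mid's own z axis and vertical below 0.1 rad and (horizontal distance between square_mid and plate1 below 0.02 m or horizontal distance between square_mid and plate2 below 0.02 m or horizontal distance between square_mid and plate3 below 0.02 m) and height (world z) of square_mid between 0.023 and 0.035 m and (horizontal distance between hex_mid and plate1 below 0.02 m or horizontal distance between hex_mid and plate2 below 0.02 m or horizontal distance between hex_mid and plate3 below 0.02 m) and height (world z) of hex_mid between 0.023 and 0.035 m and horizontal distance between probe_grip and stand_hole below 0.02 m and z of probe_grip in the frame of stand_hole between 0.033 and 0.046 m and angle between probe_grip's own z axis and vertical below 0.15 rad and linear speed of each of round, square, hex, probe below 0.02 m/s); the robot touches nothing.
It fails at once if a base is pressed with the probe by more than 40 N (contact force between probe and round above 40 N or contact force between probe and square above 40 N or contact force between probe and hex above 40 N).
It fails at once if the probe touches a base while the lever is not in the test notch ((contact force between probe and round above 0.5 N or contact force between probe and square above 0.5 N or contact force between probe and hex above 0.5 N) and not (value of joint lever_swing above 0.33 rad and value of joint lever_lift below 0.006 m)).
It fails at once if the jar, mug or screwdriver is moved by more than 40 mm (distance of any of jar, mug, driver from where it was at the start of the episode above 0.04 m).
Of round, square, hex only 2 to 3 are there at a start; the rules pass over those that are not, and their reading is None.
At some moment in a run one of round, square, hex may be knocked a few centimetres aside while the robot is not near it.
It also fails if it takes over 210 s, if anything falls off the work surface, if the arm or the gripper's body presses on something with over 40 N, if the wrist force passes 120 N, or if a joint passes its speed limit or range.

### The arm

A 7-joint arm with a two-finger parallel gripper is mounted at the origin on the work surface. World frame = base frame: x ahead of the robot, y to its left, z up, the work surface at z = 0. Lengths are in mm, angles in degrees, forces in N, time in s.
With the tool pointing down it reaches from about 400 to 925 mm from the base axis. Payload 4.1 kg.
Tool frame: the origin (TCP) lies between the finger pads; the fingertips stand ctrl.tip_reach ahead of it and the grasp point (between the pads) is the TCP (ctrl.tip_reach is the distance from the TCP to the fingertips, in mm); x points along the fingers, z is the direction in which the jaws open and shut, and the axes are right-handed (so a half turn about x gives the same grasp; the last joint's range is limited). The gripper opens to 85 mm and grips with 20 to 120 N. Pads are 22 mm wide; open, the fingers measure 114 mm over their backs; the gripper's body (76 mm by 85 mm) begins 54 mm behind the grasp point. The pads swing forward as they close: fully open they stand 13 mm farther back than shut.
Start: joints at [66.75, 22.827, 2.584, 88.041, -1.071, 69.15, -2.905], TCP at [196.343, -619.669, 250.347] pointing down, gripper open.
Joint ranges: [-161.44, 161.44], [-28.35, 127.94], [-78.24, 83.42], [0, 140.83], [-78.03, 258.03], [13.02, 114.36], [-168.23, 168.23]. Speed limits (degrees/s): [147.25, 147.25, 180, 180, 180, 180, 180].

### API

Orientations are given as a 3x3 rotation matrix whose columns are the frame's x, y, z axes.
In Python, from rig import ctrl gives the robot as it stands. The module is installed in compiled form; this text tells all that it offers. Calls block until the motion is done:
- ctrl.move_to(position, orientation): joint-space move of the TCP to a pose.
- ctrl.move_straight(position, frame=None, max_speed=150): straight line of the TCP; frame=None keeps the orientation; max_speed is the mean speed in mm/s.
- ctrl.move_joints(angles): joint-space move.
- ctrl.move_gripper(opening, f_grip=None): finger opening in mm; f_grip is the grip in N (None keeps the last); returns when the fingers have stopped.
- ctrl.pause(seconds).
- ctrl.solve_ik(position, orientation): joint angles nearest the present ones, or None.
- ctrl.read_camera(name): name is "scene" or "top" or "wrist"; returns the picture (420x560x3 uint8, red, green, blue); there is no depth.
- ctrl.camera_model(name): a dict with "K" (3x3 intrinsics, pixels), "dist" ([k1, k2, p1, p2, k3] as OpenCV has them; the pictures are not rectified), "rvec" (rotation vector, rad) and "tvec" (3), from world to camera coordinates, as OpenCV has them; the wrist camera has in their place "hand_eye" (4x4, takes a point from camera to tool coordinates, whose origin is the TCP and whose axes are the tool frame's). Camera axes: x right, y down, z forward; pixel columns grow to the right and rows downward; lengths in mm; the calibration is good to about 2 mm. A picture is of the moment at which its call begins: read the wrist's pose just before it. camera_model takes no time and is no camera call.
A pose or a line that the arm cannot do raises ctrl.Unreachable and nothing moves.
- ctrl.sign_off(): hands the job in, once; it reports no verdict.
Readings, each from a call of its own:
- ctrl.get_t(): time.
- ctrl.get_qpos(): joint angles.
- ctrl.get_joint_velocities(): joint speeds.
- ctrl.get_joint_efforts(): joint torques, N m.
- ctrl.get_position(): TCP position.
- ctrl.get_tcp_rot(): TCP orientation.
- ctrl.get_contact_force(): force on the tool from outside, world axes, zero at the start.
- ctrl.get_moment(): the same for the moment, N m.
- ctrl.get_gripper_width(): finger opening in mm.
Only numpy, scipy, OpenCV 4.12 (cv2) and the standard library are available. Lean on these libraries where they do the work, as an engineer would, in place of code of your own. Each camera call takes 0.05 s, during which the arm holds its last target.

## Working session

There is one attempt and no reset: what is moved stays moved. The work goes in short steps, each a Python script; the robot and the scene stay as the last script left them, time stands still between calls to the robot, and variables do not carry over. Pictures are saved under pics/ and viewed, and the job is handed in when it is done.

```bash
ls; mkdir -p pics
python3 - <<'E'
from rig import ctrl
import cv2
for n in("scene","top","wrist"):
    im=ctrl.read_camera(n); cv2.imwrite(f"pics/{n}0.png",im[:,:,::-1])
    print(n,ctrl.camera_model(n))
print(ctrl.get_t(),ctrl.get_position(),ctrl.get_tcp_rot(),ctrl.get_qpos(),ctrl.tip_reach,ctrl.get_gripper_width())
E
```

```text
pics
scene {'K': array([[517.57811431,   0.        , 279.60026884],
       [  0.        , 517.57811431, 216.466685  ],
       [  0.        ,   0.        ,   1.        ]]), 'dist': array([-0.15036565,  0.        ,  0.        ,  0.        ,  0.        ]), 'rvec': array([ 2.20025661,  1.36005517, -0.42580115]), 'tvec': array([-186.31007423, -347.34237691, 1740.25305602])}
top {'K': array([[450.44224655,   0.        , 271.57413477],
       [  0.        , 450.44224655, 209.46812101],
       [  0.        ,   0.        ,   1.        ]]), 'dist': array([0.01770236, 0.        , 0.        , 0.        , 0.        ]), 'rvec': array([ 2.0928437 , -2.13035772,  0.19759546]), 'tvec': array([ -22.29644715,  536.12249758, 1455.90462609])}
wrist {'K': array([[306.70465119,   0.        , 275.71811157],
       [  0.        , 306.70465119, 212.24832263],
       [  0.        ,   0.        ,   1.        ]]), 'dist': array([-0.05303465,  0.        ,  0.        ,  0.        ,  0.        ]), 'hand_eye': array([[-5.61202951e-04, -2.91462177e-01,  9.56582189e-01,
        -1.24025177e+02],
       [-1.89485994e-05, -9.56582336e-01, -2.91462233e-01,
         7.33604766e+01],
       [ 9.99999842e-01, -1.81695358e-04,  5.31314030e-04,
        -9.86859450e-01],
       [ 0.00000000e+00,  0.00000000e+00,  0.00000000e+00,
         1.00000000e+00]])}
0.15 [ 196.21702408 -619.19889774  249.48251861] [[-5.34570841e-04  9.53274086e-01  3.02106324e-01]
 [ 1.43571969e-03  3.02106788e-01 -9.53273008e-01]
 [-9.99998826e-01 -7.58519556e-05 -1.53013186e-03]] [66.74804192 22.86425985  2.58127115 88.09712874 -1.07366504 69.15056314
 -2.90536977] 19.0 85.39891581347314
```

View pics/scene0.png

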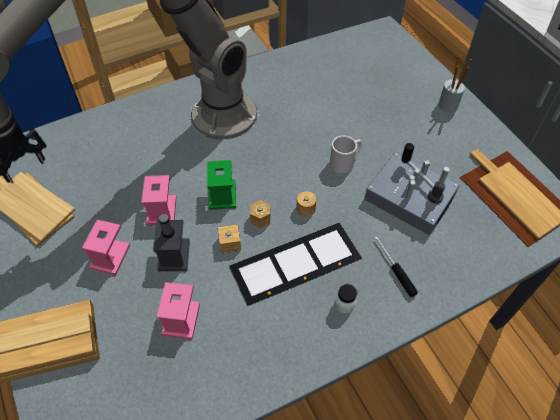

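View pics/top0.png

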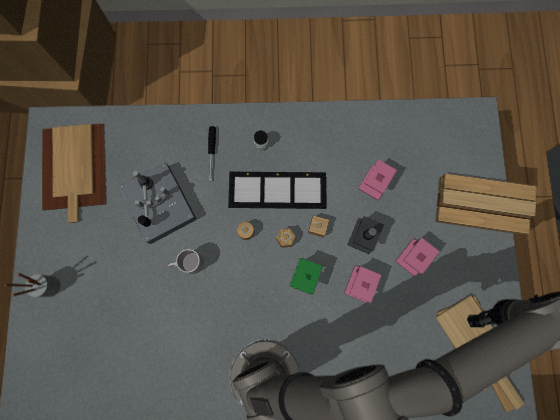

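View pics/wrist0.png

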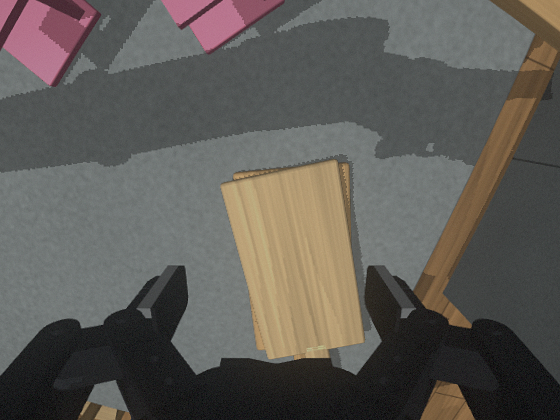

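The pictures show three bases: round top (246,230), hex (286,237), square (319,226). They also show the test bed at (278,190), the black stand with the probe at (367,235), the housing at (157,203), the jar, the mug and the driver. Next I'll zoom in.

```bash
cat > h.py <<'E'
import numpy as np, cv2
from rig import ctrl
from scipy.optimize import least_squares
def cam(n):
    m=ctrl.camera_model(n)
    if 'rvec' in m:
        R=cv2.Rodrigues(np.array(m['rvec']))[0]; t=np.array(m['tvec'])
    else:
        H=np.array(m['hand_eye']); Rt=np.array(ctrl.get_tcp_rot()); p=np.array(ctrl.get_position())
        Rc=Rt@H[:3,:3]; c=Rt@H[:3,3]+p
        R=Rc.T; t=-R@c
    return np.array(m['K']),np.array(m['dist']),R,t
def proj(c,P):
    K,d,R,t=c
    return cv2.projectPoints(np.atleast_2d(np.array(P,float)),cv2.Rodrigues(R)[0],t,K,d)[0].reshape(-1,2)
def ray(c,uv):
    K,d,R,t=c
    x=cv2.undistortPoints(np.array([[uv]],float),K,d)[0,0]
    v=R.T@np.array([x[0],x[1],1]); return -R.T@t, v/np.linalg.norm(v)
def atz(c,uv,z):
    o,v=ray(c,uv); return o+v*(z-o[2])/v[2]
def tri(obs):
    A=np.zeros((3,3));b=np.zeros(3)
    for c,uv in obs:
        o,v=ray(c,uv);M=np.eye(3)-np.outer(v,v);A+=M;b+=M@o
    return np.linalg.solve(A,b)
def down(ang):
    "tool x down, jaw axis z at angle ang(deg) from world x"
    a=np.radians(ang); z=np.array([np.cos(a),np.sin(a),0]); x=np.array([0,0,-1.]); y=np.cross(z,x)
    return np.stack([x,y,z],1)
def save(n,im): cv2.imwrite('pics/'+n+'.png',im[:,:,::-1])
def crop(im,x0,x1,y0,y1,s): return cv2.resize(im[y0:y1,x0:x1],None,fx=s,fy=s,interpolation=cv2.INTER_CUBIC)
E
python3 - <<'E'
import cv2
from h import crop
t=cv2.imread('pics/top0.png');s=cv2.imread('pics/scene0.png')
cv2.imwrite('pics/t_a.png',crop(t,220,410,160,300,4))
cv2.imwrite('pics/t_b.png',crop(t,100,220,130,280,4))
cv2.imwrite('pics/s_a.png',crop(s,80,370,170,340,2.7))
cv2.imwrite('pics/s_b.png',crop(s,330,480,120,240,5))
E
```

```text
(no output)
```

View pics/t_a.png

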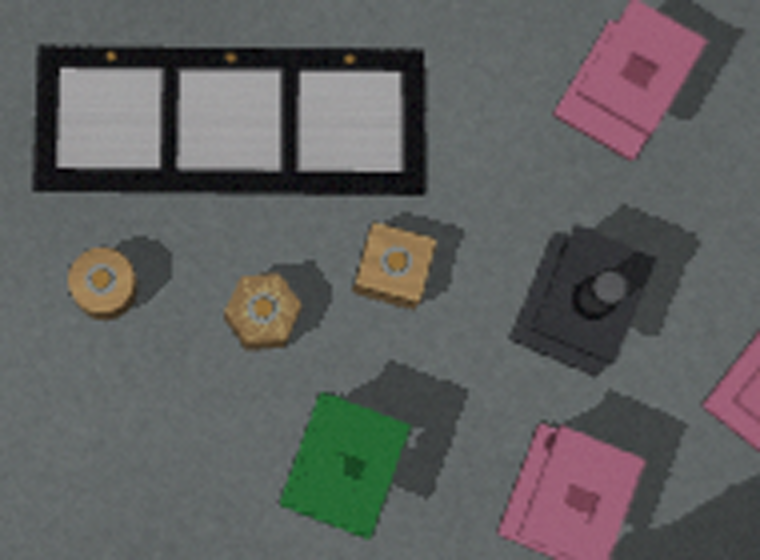

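View pics/t_b.png

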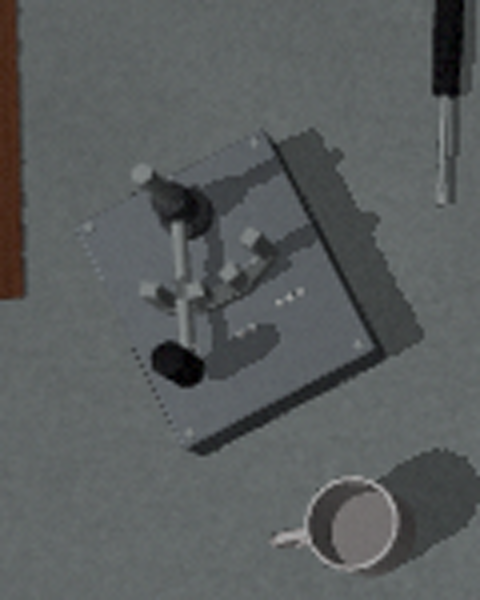

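View pics/s_a.png

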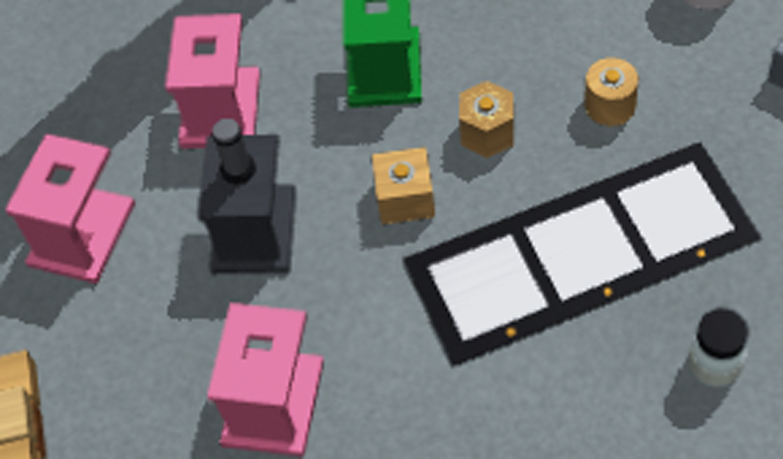

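View pics/s_b.png

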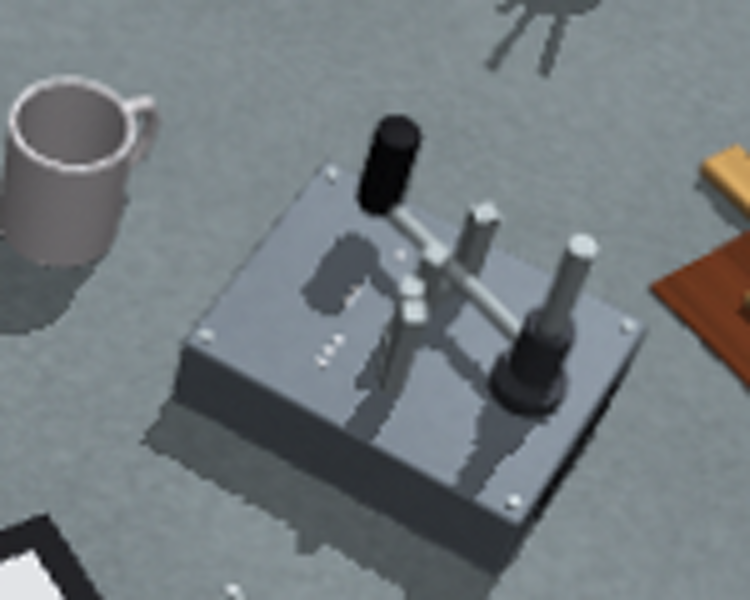

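```bash
cat > m0.py <<'E'
from h import *
T=cam('top');S=cam('scene')
ta=lambda x,y:(220+(x+.5)/4-.5,160+(y+.5)/4-.5)
tb=lambda x,y:(100+(x+.5)/4-.5,130+(y+.5)/4-.5)
sa=lambda x,y:(80+(x+.5)/2.7-.5,170+(y+.5)/2.7-.5)
sb=lambda x,y:(330+(x+.5)/5-.5,120+(y+.5)/5-.5)
L={'round_stud':(ta(101,279),sa(612,77)),'hex_stud':(ta(264,308),sa(486,103)),'sq_stud':(ta(397,261),sa(401,171)),
'probe_top':(ta(608,287),sa(226,130)),'p1':(ta(110,119),sa(676,212)),'p2':(ta(229,119),sa(584,248)),'p3':(ta(350,121),sa(488,287)),
'knobtop':(tb(168,360),sb(398,131)),'pivtop':(tb(143,174),sb(583,245)),
'sc1':(tb(88,228),sb(629,325)),'sc2':(tb(254,142),sb(514,500)),'sc3':(tb(359,344),sb(206,335)),'sc4':(tb(189,433),sb(332,175)),
'mug':(tb(352,523),sb(70,125)),}
for k,(a,b) in L.items():
    P=tri([(T,a),(S,b)]); print(k,P.round(1),(proj(T,P)[0]-a).round(1),(proj(S,P)[0]-b).round(1))
E
python3 m0.py
```

```text
round_stud [470.4  58.1  49. ] [0.1 0. ] [ 0.1 -0. ]
hex_stud [443.4 -76.6  51.6] [-0.1 -0. ] [-0.1  0. ]
sq_stud [ 480.8 -188.6   50.2] [0.1 0. ] [ 0.1 -0. ]
probe_top [ 438.9 -338.4  164.2] [0.3 0.1] [ 0.3 -0. ]
p1 [620.4  53.9  -1.5] [-0.2 -0.1] [-0.2  0. ]
p2 [617.4 -51.    1.2] [0. 0.] [ 0. -0.]
p3 [ 6.139e+02 -1.567e+02 -1.000e-01] [-0. -0.] [-0.  0.]
knobtop [493.7 377.4 139.2] [-0.1 -0.1] [-0.1  0. ]
pivtop [634.4 390.8 180. ] [-0.2 -0.1] [-0.3  0.1]
sc1 [624.5 475.9  53.2] [-0. -0.] [-0.  0.]
sc2 [696.9 336.3  55.2] [0.1 0. ] [ 0.1 -0. ]
sc3 [519.7 243.5  54.1] [-0. -0.] [-0.  0.]
sc4 [447.4 383.   52.2] [0.2 0.1] [ 0.2 -0. ]
mug [367.3 239.2  86.9] [0.2 0.1] [ 0.2 -0. ]
```

Run:
```python
from h import *
for P in [(440,-180,330),(480,-20,330),(620,-50,330),(439,-338,140),(494,379,115),(545,283,140),(470,58,32),(443,-77,32),(481,-189,32),(620,54,35)]:
    print(P,[(a,q[6].round()) if (q:=ctrl.solve_ik(P,down(a))) is not None else (a,None) for a in (-135,-110,-90,-70,-45,0,45,90,135,180)])
```

```text
(440, -180, 330) [(-135, np.float64(-118.0)), (-110, np.float64(-93.0)), (-90, np.float64(-73.0)), (-70, np.float64(-53.0)), (-45, np.float64(-29.0)), (0, np.float64(16.0)), (45, np.float64(61.0)), (90, np.float64(106.0)), (135, np.float64(147.0)), (180, np.float64(-163.0))]
(480, -20, 330) [(-135, np.float64(-139.0)), (-110, np.float64(-114.0)), (-90, np.float64(-94.0)), (-70, np.float64(-74.0)), (-45, np.float64(-50.0)), (0, np.float64(-5.0)), (45, np.float64(40.0)), (90, np.float64(85.0)), (135, np.float64(126.0)), (180, np.float64(153.0))]
(620, -50, 330) [(-135, np.float64(-139.0)), (-110, np.float64(-115.0)), (-90, np.float64(-96.0)), (-70, np.float64(-77.0)), (-45, np.float64(-52.0)), (0, np.float64(-9.0)), (45, np.float64(35.0)), (90, np.float64(79.0)), (135, np.float64(114.0)), (180, np.float64(-152.0))]
(439, -338, 140) [(-135, np.float64(-101.0)), (-110, np.float64(-77.0)), (-90, np.float64(-58.0)), (-70, np.float64(-39.0)), (-45, np.float64(-16.0)), (0, np.float64(26.0)), (45, np.float64(69.0)), (90, np.float64(110.0)), (135, np.float64(138.0)), (180, np.float64(-143.0))]
[... 949 characters left out ...]
0)), (-45, np.float64(-55.0)), (0, np.float64(-12.0)), (45, np.float64(30.0)), (90, np.float64(69.0)), (135, np.float64(98.0)), (180, np.float64(-119.0))]
(481, -189, 32) [(-135, np.float64(-120.0)), (-110, np.float64(-98.0)), (-90, np.float64(-80.0)), (-70, np.float64(-62.0)), (-45, np.float64(-39.0)), (0, np.float64(2.0)), (45, np.float64(44.0)), (90, np.float64(86.0)), (135, np.float64(110.0)), (180, np.float64(-159.0))]
(620, 54, 35) [(-135, np.float64(-153.0)), (-110, np.float64(-133.0)), (-90, np.float64(-115.0)), (-70, np.float64(-96.0)), (-45, np.float64(-73.0)), (0, np.float64(-30.0)), (45, np.float64(13.0)), (90, np.float64(56.0)), (135, np.float64(86.0)), (180, np.float64(131.0))]
```

Run:
```python
from h import *
p=ctrl.get_position(); 
ctrl.move_straight([p[0],p[1],340],max_speed=250)
for i,P in enumerate([(480,-170,340),(480,-10,340)]):
    ctrl.move_to(P,down(-90)); ctrl.pause(.3)
    c=cam('wrist'); im=ctrl.read_camera('wrist'); save(f'w{i+1}',im)
    np.savez(f'w{i+1}.npz',K=c[0],d=c[1],R=c[2],t=c[3])
    print(ctrl.get_t(),ctrl.get_position())
```

```text
2.9333 [ 479.96362485 -170.33367939  339.99024018]
3.9667 [480.06205067 -10.88071919 339.87236904]
```

View pics/w1.png

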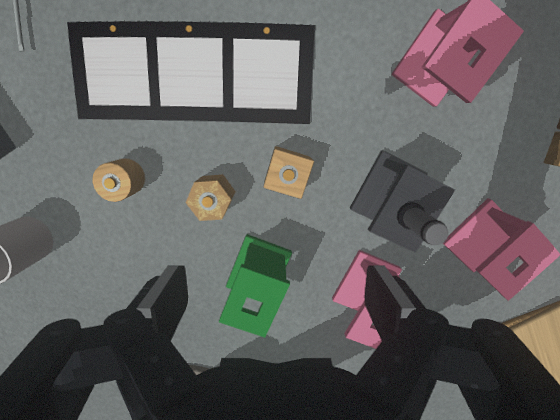

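View pics/w2.png

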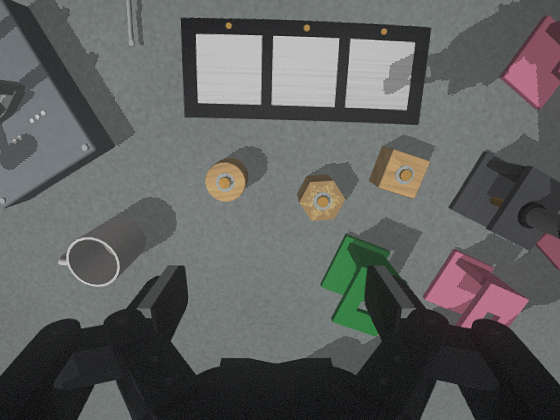

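Both wrist views show the same things. Studs in w1 are round (111,183), hex (208,201), square (288,174); in w2 they are (225,182), (323,201), (405,174). I'll zoom in for sub-pixel positions and the yaw angles.

Run:
```python
import cv2,numpy as np
from h import crop
a=cv2.imread('pics/w1.png');b=cv2.imread('pics/w2.png')
cv2.imwrite('pics/w1z.png',crop(a,80,320,130,230,3.3))
cv2.imwrite('pics/w2z.png',crop(b,195,435,130,230,3.3))
cv2.imwrite('pics/w1p.png',crop(a,340,470,140,260,5))
```

```text
(no output)
```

View pics/w1z.png

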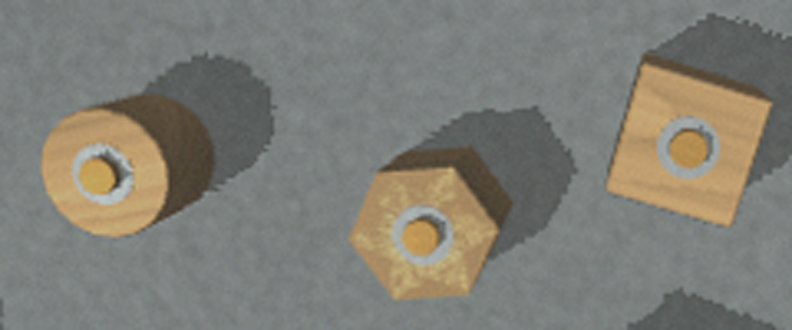

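View pics/w2z.png

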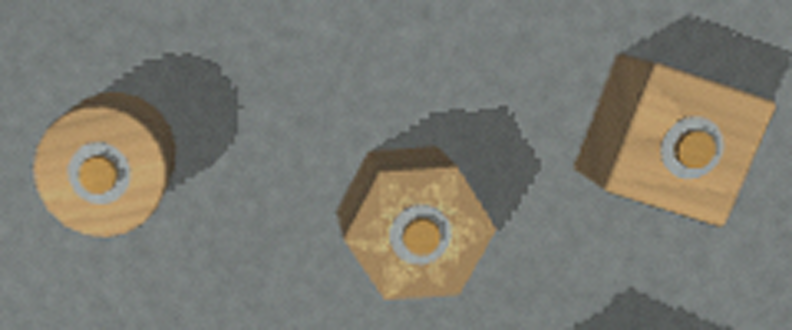

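View pics/w1p.png

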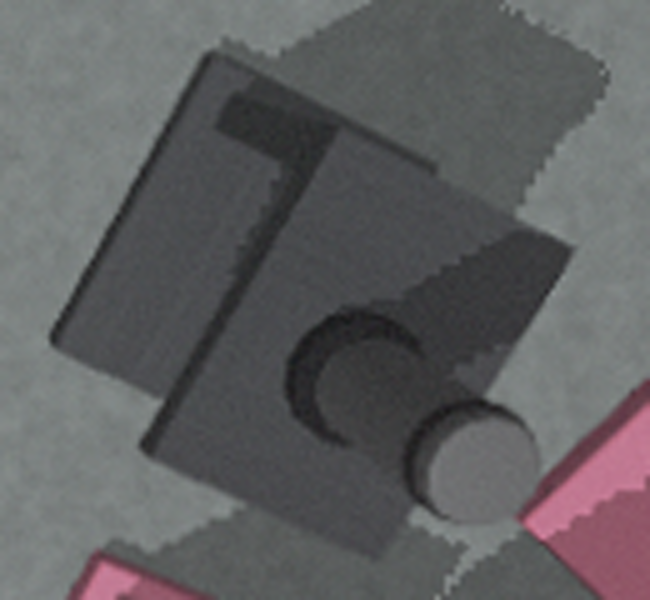

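```bash
cat > m1.py <<'E'
from h import *
def ld(n):
    z=np.load(n);return z['K'],z['d'],z['R'],z['t']
A=ld('w1.npz');B=ld('w2.npz');T=cam('top');S=cam('scene')
f1=lambda x,y:(80+(x+.5)/3.3-.5,130+(y+.5)/3.3-.5)
f2=lambda x,y:(195+(x+.5)/3.3-.5,130+(y+.5)/3.3-.5)
exec(open('m0.py').read().split('for k')[0].split('\n',1)[1])
W={'round_stud':(f1(98,175),f2(98,174)),'hex_stud':(f1(421,237),f2(421,236)),'sq_stud':(f1(689,149),f2(696,148))}
for k,(a,b) in W.items():
    print(k,'wrist',tri([(A,a),(B,b)]).round(1),'all',tri([(A,a),(B,b),(T,L[k][0]),(S,L[k][1])]).round(1))
pl={'p1':[(83,38),(147,37),(151,105),(89,107)],'p2':[(157,38),(222,38),(223,106),(159,107)],'p3':[(233,38),(299,40),(297,109),(233,106)]}
for k,c in pl.items():
    print(k,np.mean([atz(A,u,4) for u in c],0).round(1), 'scene/top',atz(T,L[k][0],4).round(1))
pl2={'p1':[(195,34),(262,35),(262,105),(196,103)],'p2':[(272,36),(339,38),(337,107),(271,105)],'p3':[(350,38),(415,41),(411,109),(346,107)]}
for k,c in pl2.items(): print(k,np.mean([atz(B,u,4) for u in c],0).round(1))
sq=np.array([atz(A,f1(*u),50) for u in [(645,62),(771,101),(731,226),(608,190)]]); print(sq.mean(0).round(1))
for i in range(4):
    d=sq[(i+1)%4]-sq[i]; print('sq',np.degrees(np.arctan2(d[1],d[0])).round(1),np.linalg.norm(d).round(1))
hx=np.array([atz(A,f1(*u),50) for u in [(378,171),(455,167),(497,231),(467,294),(395,299),(350,238)]]);print(hx.mean(0).round(1))
for i in range(6):
    d=hx[(i+1)%6]-hx[i]; print('hex',np.degrees(np.arctan2(d[1],d[0])).round(1),np.linalg.norm(d).round(1))
pt=(340+482.5/5-.5,140+467.5/5-.5)
print('probe top',tri([(A,pt),(T,L['probe_top'][0]),(S,L['probe_top'][1])]).round(1),atz(A,pt,170).round(1),atz(T,L['probe_top'][0],170).round(1),atz(S,L['probe_top'][1],170).round(1))
E
python3 m1.py
```

```text
round_stud wrist [471.2  58.9  55. ] all [470.6  58.9  51.2]
hex_stud wrist [444.  -75.   53.9] all [443.4 -75.8  51.8]
sq_stud wrist [ 481.4 -187.1   54.7] all [ 480.8 -188.3   50.6]
p1 [619.2  53.3   4. ] scene/top [618.8  53.    4. ]
p2 [616.4 -50.5   4. ] scene/top [616.8 -51.    4. ]
p3 [ 614.2 -155.9    4. ] scene/top [ 612.9 -156.4    4. ]
p1 [619.9  54.3   4. ]
p2 [616.5 -51.5   4. ]
p3 [ 614.5 -158.1    4. ]
[ 481.5 -187.2   50. ]
sq -107.0 53.7
sq 163.9 54.7
sq 73.3 54.0
sq -16.4 54.9
[444.1 -75.3  50. ]
hex -87.2 32.3
hex -149.3 32.0
hex 153.1 31.4
hex 94.1 31.5
hex 32.3 32.3
hex -26.2 32.2
probe top [ 439.1 -338.7  165. ] [ 440.8 -336.5  170. ] [ 438.3 -336.4  170. ] [ 442.9 -339.6  170. ]
```

Run:
```python
from h import *
T=cam('top')
ta=lambda x,y:(220+(x+.5)/4-.5,160+(y+.5)/4-.5)
for u in [(320,393),(412,427),(371,537),(281,504)]: print(atz(T,ta(*u),100).round())
for a in [(444,-75,3),(471.2,58.9,0),(481.5,-187.3,-16.5)]:
    for z in (150,32): print(a,z,ctrl.solve_ik([*a[:2],z],down(a[2])))
```

```text
[ 368. -119.  100.]
[ 340. -190.  100.]
[ 255. -155.  100.]
[282. -86. 100.]
(444, -75, 3) 150 [ 28.04743462  10.01128518 -26.20570246 120.13896467   5.66914789
  50.99845055   1.61353957]
(444, -75, 3) 32 [ 25.07500465  21.72026029 -24.26187382 125.15847525  15.05792142
  35.82652007  -6.9500401 ]
(471.2, 58.9, 0) 150 [ 17.68368143  13.39231082 -33.85248978 116.98977275   9.39775092
  52.20100902 -21.2341466 ]
(471.2, 58.9, 0) 32 [ 13.85018243  24.72016759 -30.94479224 121.8650762   20.27438201
  38.35757009 -30.87751475]
(481.5, -187.3, -16.5) 150 [ 33.97279188  16.13812289 -20.45501599 112.01649779   6.98427895
  53.01987306  -6.45403794]
(481.5, -187.3, -16.5) 32 [ 32.59604874  26.32022844 -19.53007839 116.62198886  13.57096313
  39.17475835 -12.14051564]
```

```bash
cat > pp.py <<'E'
from h import *
def pick_place(src,dst,ang,angd=None,zg=32,zp=36.5,fg=40):
    angd=ang if angd is None else angd
    ctrl.move_gripper(85)
    ctrl.move_to([*src,150],down(ang))
    ctrl.move_straight([*src,zg],max_speed=120)
    f0=ctrl.get_contact_force()
    ctrl.move_gripper(40,f_grip=fg)
    w=ctrl.get_gripper_width(); print('grip w',w)
    if w<50: raise SystemExit('missed')
    ctrl.move_straight([*src,110],max_speed=120)
    print('held',ctrl.get_gripper_width(),np.round(np.array(ctrl.get_contact_force())-f0,2))
    ctrl.move_to([*dst,110],down(angd))
    ctrl.move_straight([*dst,zp+4],max_speed=120)
    ctrl.move_straight([*dst,zp],max_speed=20)
    print('pos',ctrl.get_position().round(1) ,np.round(np.array(ctrl.get_contact_force())-f0,2))
    ctrl.move_gripper(85); ctrl.pause(.1)
    ctrl.move_straight([*dst,150],max_speed=200)
    print('t',ctrl.get_t())
E
python3 - <<'E'
from pp import *
ctrl.move_gripper(85)
ctrl.move_to([460,-10,250],down(0))
pick_place((471.2,58.9),(619.3,53.6),0)
c=cam('wrist'); save('a1',ctrl.read_camera('wrist'))
E
```

```text
grip w 54.931332823246905
held 54.63303846889037 [ 0.99  0.68 -1.17]
pos [619.6  53.6  36.9] [ 1.11 -0.19 -0.63]
t 11.6083
```

View pics/a1.png

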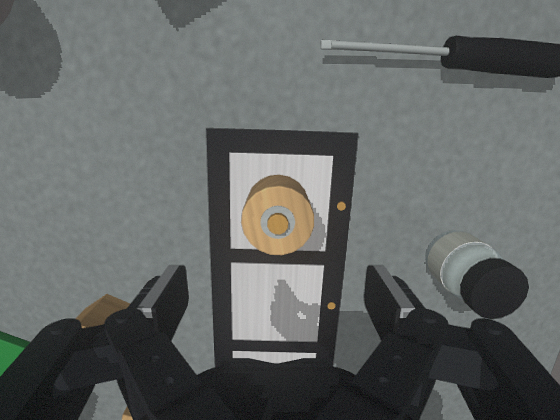

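The round base stands on plate 1, with its stud at (277,223). Next are the other two.

Run:
```python
from pp import *
pick_place((444,-75.1),(616.6,-51),3)
pick_place((481.4,-187.2),(614,-157),-16.5,-1.5)
ctrl.move_to([560,-20,340],down(-90)); ctrl.pause(.2)
c=cam('wrist'); np.savez('w3.npz',K=c[0],d=c[1],R=c[2],t=c[3]); save('w3',ctrl.read_camera('wrist'))
save('top1',ctrl.read_camera('top'))
print(ctrl.get_t())
```

```text
grip w 55.415150825781005
held 55.87277526742969 [-0.24  0.84 -1.46]
pos [617.  -51.   36.9] [ 0.56 -0.57  0.38]
t 18.1083
grip w 55.46581144699324
held 55.46029431293586 [-0.41  0.99 -0.7 ]
pos [ 614.3 -157.1   36.9] [ 0.6  -0.57  0.29]
t 24.3417
26.0583
```

View pics/w3.png

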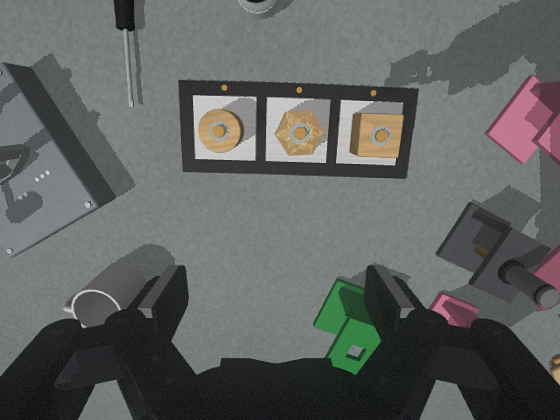

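Studs in w3: round (219,130), hex (300,132), square (381,135).

Run:
```python
from h import *
z=np.load('w3.npz');C=(z['K'],z['d'],z['R'],z['t'])
for u in [(219,130),(300,132),(381,135)]: print(atz(C,u,60).round(1))
im=cv2.imread('pics/top1.png'); cv2.imwrite('pics/top1z.png',crop(im,100,340,150,260,3.3))
for p in [(200,95),(255,97),(254,160),(197,158)],[(267,97),(330,99),(328,163),(265,160)],[(341,100),(404,102),(397,165),(338,163)]:
    print(np.mean([atz(C,u,4) for u in p],0).round(1))
```

```text
[619.7  52.4  60. ]
[617.  -51.1  60. ]
[ 613.8 -155.7   60. ]
[620.2  51.5   4. ]
[616.9 -51.8   4. ]
[ 613.5 -158.3    4. ]
```

View pics/top1z.png

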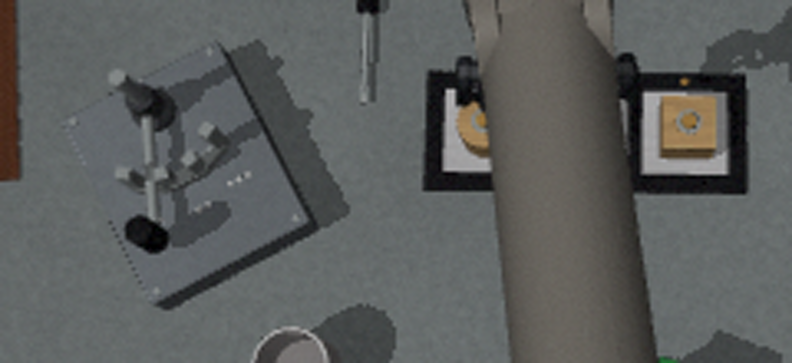

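Run:
```python
from h import *
for i,P in enumerate([(500,330,300),(560,400,300)]):
    ctrl.move_to(P,down(95)); ctrl.pause(.3)
    c=cam('wrist'); im=ctrl.read_camera('wrist'); save(f'k{i+1}',im)
    np.savez(f'k{i+1}.npz',K=c[0],d=c[1],R=c[2],t=c[3])
print(ctrl.get_t(),ctrl.get_contact_force())
```

```text
29.2083 [0.27864567 0.76821748 0.33883763]
```

View pics/k1.png

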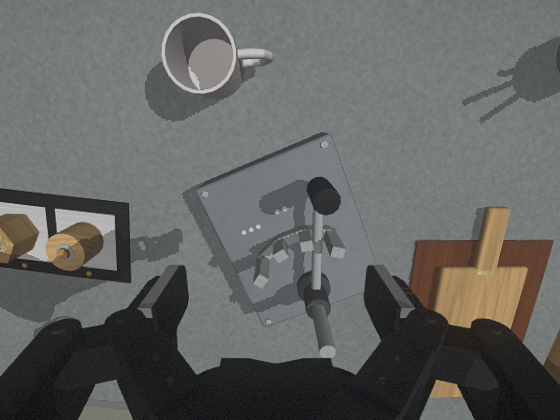

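View pics/k2.png

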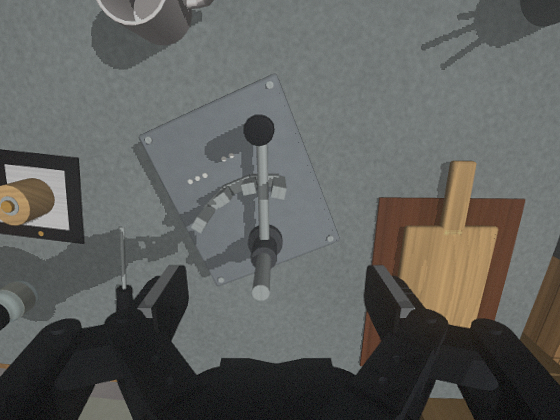

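Run:
```python
import cv2
from h import crop
a=cv2.imread('pics/k1.png');b=cv2.imread('pics/k2.png')
import numpy as np
g=lambda x: np.clip(255*(x/255.)**.5,0,255).astype('uint8')
cv2.imwrite('pics/kz.png',np.hstack([g(crop(a,230,370,160,365,2.8)),g(crop(b,190,330,100,305,2.8))]))
```

```text
(no output)
```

View pics/kz.png

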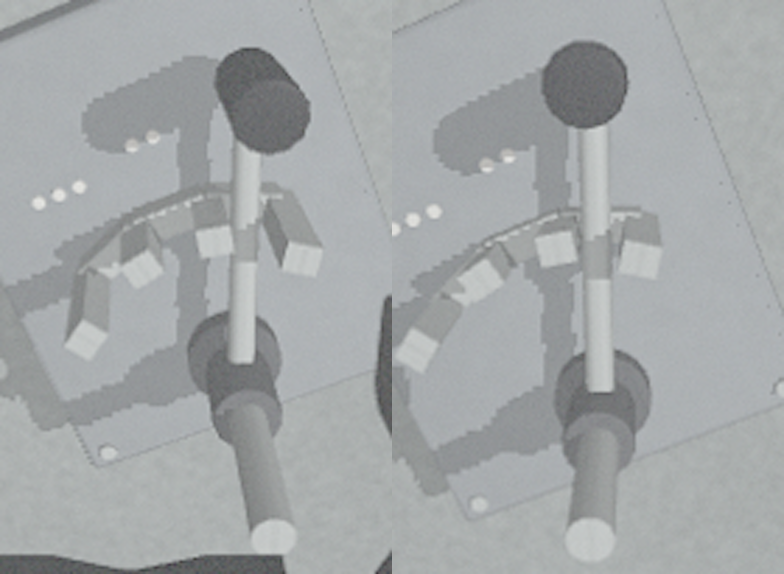

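Run:
```python
from h import *
def ld(n):
    z=np.load(n);return z['K'],z['d'],z['R'],z['t']
A=ld('k1.npz');B=ld('k2.npz');T=cam('top')
f=lambda x,y,X,Y:(X+(x+.5)/2.8-.5,Y+(y+.5)/2.8-.5)
k=tri([(A,f(271,115,230,160)),(B,f(194,87,190,100))]);p=tri([(A,f(273,537,230,160)),(B,f(197,540,190,100))])
print(k,p,np.linalg.norm((k-p)[:2]),np.degrees(np.arctan2(*(k-p)[1::-1])))
# screws
for s in [((324,145),(269,85)),((206,194),(148,141)),((268,322),(220,282))]: print(tri([(A,s[0]),(B,s[1])]).round(1))
```

```text
[496.12490226 379.01074335 138.09800841] [634.93878148 392.13907055 182.25050742] 139.43330319728273 -174.59731950230008
[448.9 382.4  59.7]
[521.1 245.2  57.3]
[702.6 336.2  53.7]
```

```bash
cat > lev.py <<'E'
from h import *
PV=np.array([634.9,392.1]); R=139.4
def kp(a,z):
    return [PV[0]+R*np.cos(np.radians(a)),PV[1]+R*np.sin(np.radians(a)),z]
def fr(a): return down(a+180+90+360 if a+270<0 else a+270)
def arc(a0,a1,z,n=6,v=120):
    for a in np.linspace(a0,a1,n+1)[1:]:
        ctrl.move_straight(kp(a,z),fr(a),max_speed=v)
def lower(a,z0,z1,f0,flim=12):
    z=z0
    while z>z1+.1:
        z=max(z-4,z1)
        ctrl.move_straight(kp(a,z),max_speed=50)
        f=np.array(ctrl.get_contact_force())-f0
        print('z',round(ctrl.get_position()[2],1),f.round(1))
        if np.linalg.norm(f)>flim: print('stop');return False
    return True
E
python3 - <<'E'
from lev import *
a0=-174.6
print(fr(a0)[:,2])
ctrl.move_gripper(60)
ctrl.move_to(kp(a0,190),fr(a0))
ctrl.move_straight(kp(a0,112),max_speed=100)
f0=np.array(ctrl.get_contact_force())
ctrl.move_gripper(15,f_grip=40)
print('w',ctrl.get_gripper_width(),ctrl.get_contact_force()-f0,ctrl.get_position())
ctrl.move_straight(kp(a0,122),max_speed=60)
print(ctrl.get_contact_force()-f0,ctrl.get_position(),ctrl.get_t())
E
```

```text
[-0.09410831  0.99556196  0.        ]
w 26.97154451949831 [-0.20758389 -0.83344099  2.77165353] [496.36519297 379.19942124 112.65296442]
[ 2.99821234  0.33264069 -2.01637941] [496.39019896 379.08279137 122.31098673] 31.8
```

Run:
```python
from lev import *
a0=-174.6;a1=-129.6
ctrl.move_straight(kp(a0,151),max_speed=80)
print(ctrl.get_contact_force(),ctrl.get_position())
arc(a0,a1,151)
f0=np.array(ctrl.get_contact_force()); print(f0,ctrl.get_position(),kp(a1,151),ctrl.get_gripper_width())
save('l1',ctrl.read_camera('wrist')); save('l1t',ctrl.read_camera('top'))
print(lower(a1,151,112,f0),ctrl.get_t())
save('l2',ctrl.read_camera('wrist'));save('l2s',crop(ctrl.read_camera('scene'),330,480,120,240,5))
```

```text
[ 2.52695965  1.85572353 -1.51650388] [496.34295923 379.07836649 151.57508009]
[-4.05532809 -5.68386141 -1.74585208] [544.79751862 282.65042623 149.73651945] [np.float64(546.0430958290326), np.float64(284.690453957055), 151] 27.10016964257057
z 145.8 [ 0.   0.4 -1.3]
z 141.8 [ 0.1 -0.4 -0.9]
z 137.8 [ 0.5  0.6 -1.6]
z 133.7 [-0.4  0.7 -0.5]
z 129.8 [ 0.4  0.4 -1. ]
z 125.7 [ 0.8  0.8 -1.1]
z 121.7 [ 1.3 -0.  -0.9]
z 117.8 [-0.6  1.1 -1.1]
z 113.8 [ 0.9 -0.1 -0.2]
z 112.9 [-3.3 -4.6 11.3]
stop
False 36.7167
```

View pics/l2.png

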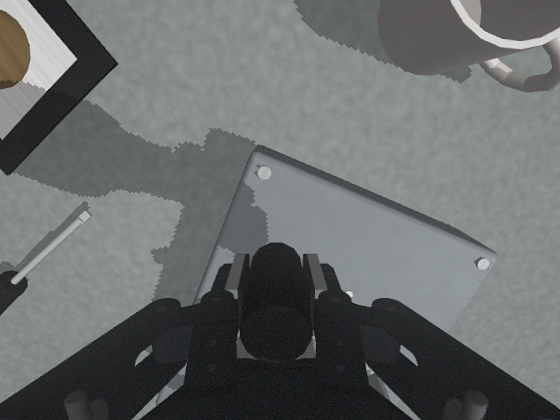

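View pics/l2s.png

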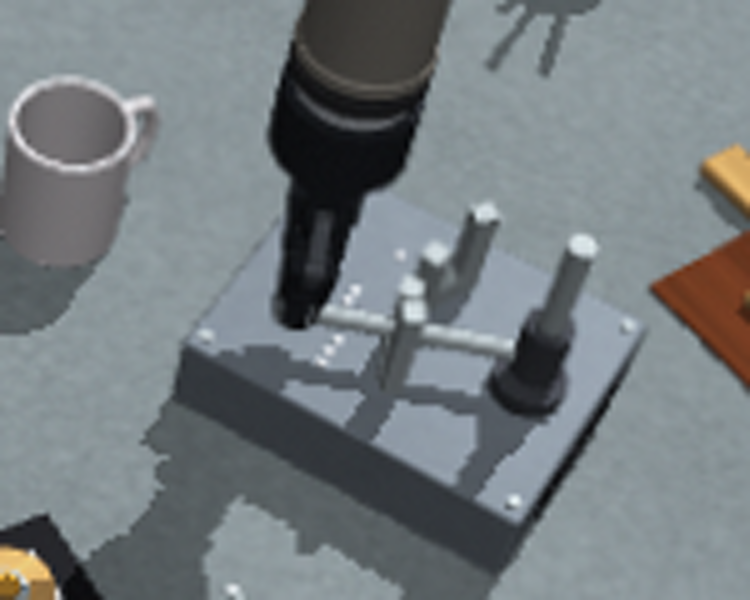

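The lever lies between the last two teeth of the gate, and its height matches the start (112.9 against 112.65). I'll let go, check it and look at the bases.

Run:
```python
from lev import *
ctrl.move_gripper(60); ctrl.pause(.3)
p=ctrl.get_position()
ctrl.move_straight([p[0],p[1],230],max_speed=200)
save('l3s',crop(ctrl.read_camera('scene'),330,480,120,240,5))
ctrl.move_to([560,-20,340],down(-90)); ctrl.pause(.2)
c=cam('wrist'); np.savez('w4.npz',K=c[0],d=c[1],R=c[2],t=c[3]); save('w4',ctrl.read_camera('wrist'))
print(ctrl.get_t())
```

```text
40.8
```

View pics/l3s.png

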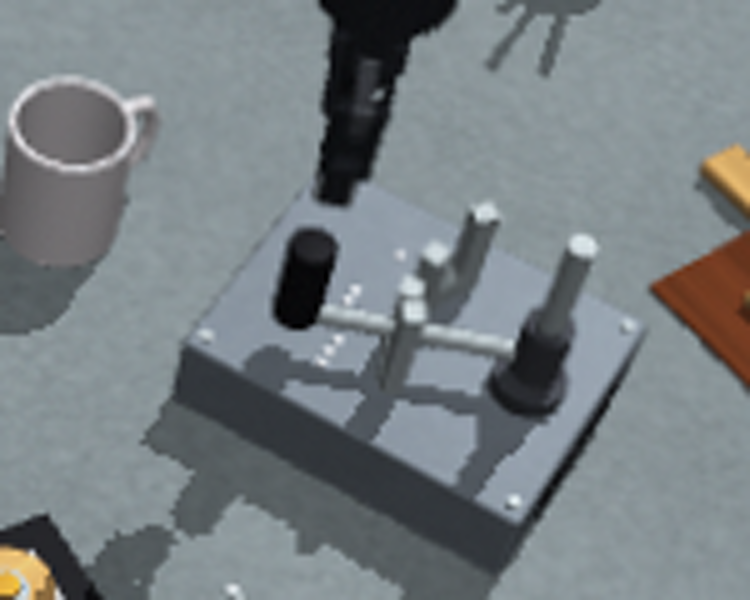

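View pics/w4.png

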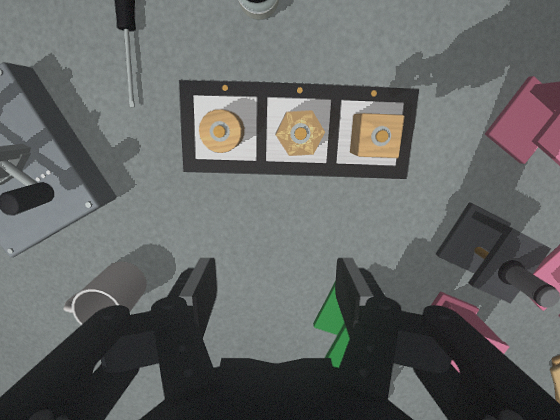

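The lever is down in the test notch and the bases haven't moved. Next I measure the probe from two wrist positions.

Run:
```python
from h import *
for i,P in enumerate([(400,-300,330),(430,-400,330)]):
    ctrl.move_to(P,down(-90)); ctrl.pause(.3)
    c=cam('wrist'); im=ctrl.read_camera('wrist'); save(f'p{i+1}',im)
    np.savez(f'p{i+1}.npz',K=c[0],d=c[1],R=c[2],t=c[3])
print(ctrl.get_t())
```

```text
43.225
```

View pics/p1.png

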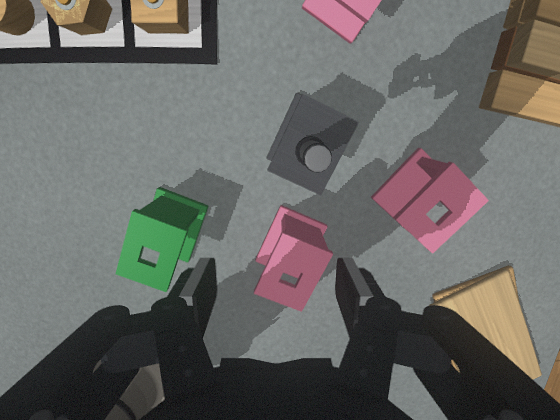

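View pics/p2.png

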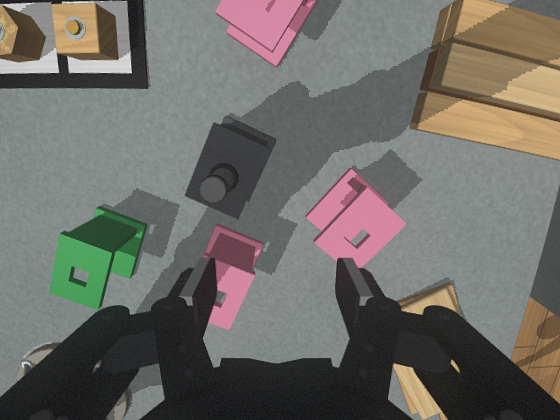

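Run:
```python
import cv2
from h import crop
a=cv2.imread('pics/p1.png');b=cv2.imread('pics/p2.png')
import numpy as np
g=lambda x: np.clip(255*(x/255.)**.5,0,255).astype('uint8')
cv2.imwrite('pics/pz.png',np.hstack([g(crop(a,260,360,85,200,4)),g(crop(b,180,280,110,225,4))]))
```

```text
(no output)
```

View pics/pz.png

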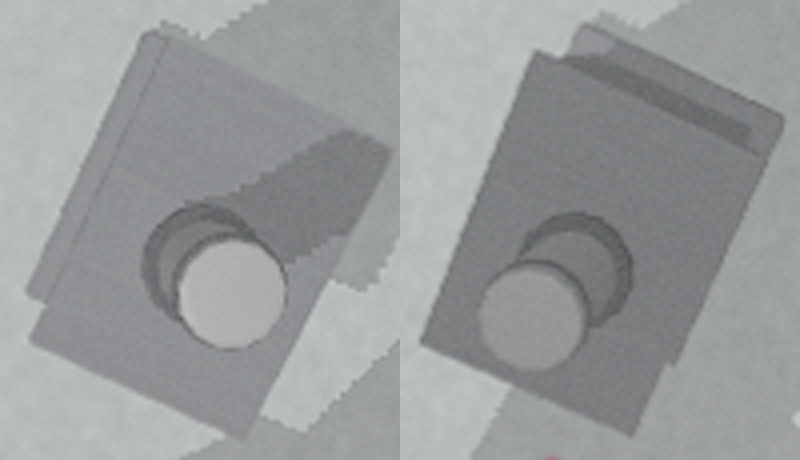

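Run:
```python
from h import *
def ld(n):
    z=np.load(n);return z['K'],z['d'],z['R'],z['t']
A=ld('p1.npz');B=ld('p2.npz')
f=lambda x,y,X,Y:(X+(x+.5)/4-.5,Y+(y+.5)/4-.5)
print('top',tri([(A,f(234,293,260,85)),(B,f(132,315,180,110))]))
print('collar',tri([(A,f(200,261,260,85)),(B,f(175,270,180,110))]), atz(A,f(200,261,260,85),108),atz(B,f(175,270,180,110),108))
for a,b in [((168,36),(135,50)),((392,150),(368,155)),((244,438),(232,436)),((30,338),(20,342))]:
    print(tri([(A,f(*a,260,85)),(B,f(*b,180,110))]).round(1))
for a in (-30,0,60,-60,-90,90): print(a,[ctrl.solve_ik(P,down(a)) is not None for P in [(440,-338,150),(440,-338,270),(619.7,52.4,270),(619.7,52.4,175)]])
```

```text
top [ 439.84141965 -338.01991205  168.08924692]
collar [ 439.95490526 -337.36109259  103.28696353] [ 440.94546532 -336.66936742  108.        ] [ 440.26381167 -338.32816303  108.        ]
[ 501.  -327.4   94.9]
[ 471.  -393.3   88.5]
[ 388.6 -352.1  101.8]
[ 417.4 -289.1   99.3]
-30 [True, True, True, True]
0 [True, True, True, True]
60 [True, True, True, True]
-60 [True, True, True, True]
-90 [True, True, True, True]
90 [True, True, True, True]
```

Run:
```python
from h import *
G=[440,-337.8]
ctrl.move_gripper(60)
ctrl.move_to([*G,240],down(0))
ctrl.move_straight([*G,142],max_speed=100)
f0=np.array(ctrl.get_contact_force())
ctrl.move_gripper(15,f_grip=45)
print('w',ctrl.get_gripper_width(),ctrl.get_contact_force()-f0,ctrl.get_position())
ctrl.move_straight([*G,255],max_speed=100)
print('w',ctrl.get_gripper_width(),ctrl.get_contact_force()-f0,ctrl.get_position())
ctrl.move_to([560,0,270],down(0)); ctrl.pause(.2)
im=ctrl.read_camera('scene'); save('q1',im)
c=cam('wrist'); np.savez('q1.npz',K=c[0],d=c[1],R=c[2],t=c[3]); save('q1w',ctrl.read_camera('wrist'))
S=cam('scene');p=ctrl.get_position(); print(p,proj(S,[p-[0,0,117],p+[0,0,28],[619.3,53,60],[616.8,-51,60],[613.8,-156.5,60]]).round(1),ctrl.get_t())
u,v=map(int,proj(S,[p])[0]); save('q1z',crop(im,u-75,u+75,v-50,v+70,5)); print(u-75,v-50)
```

```text
w 25.089394988556663 [-0.47987185  0.30766926  3.86424793] [ 440.40804766 -337.99491569  142.58312617]
w 24.85583110852233 [-0.71284547 -0.44037447 -1.88767673] [ 439.61592952 -337.46522322  254.24336998]
[559.93624138  -0.98102136 270.06195264] [[304.6 206.8]
 [307.2 170.3]
 [331.3 236. ]
 [296.5 250.1]
 [259.8 264.8]] 49.1083
231 127
```

View pics/q1z.png

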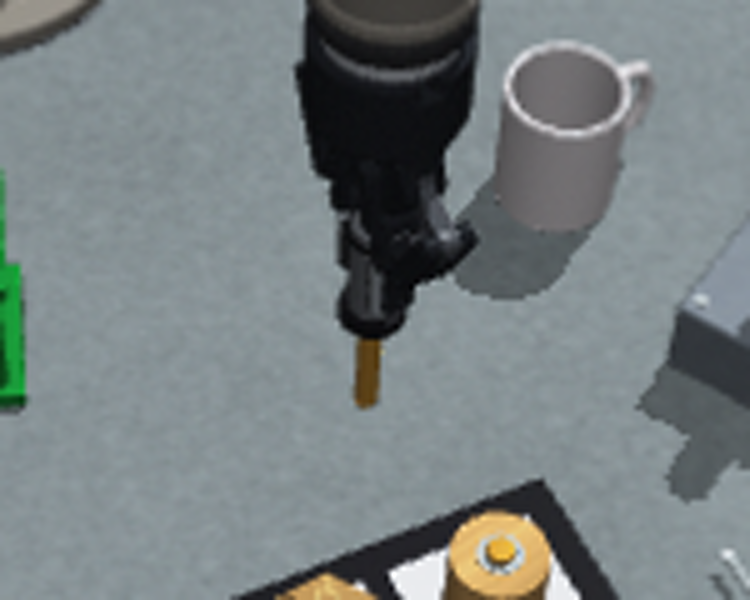

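View pics/q1w.png

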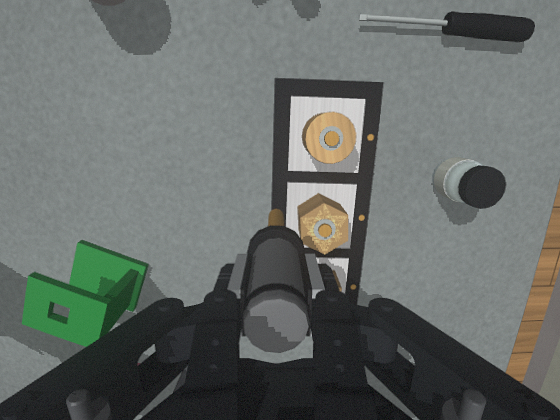

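View pics/q1.png

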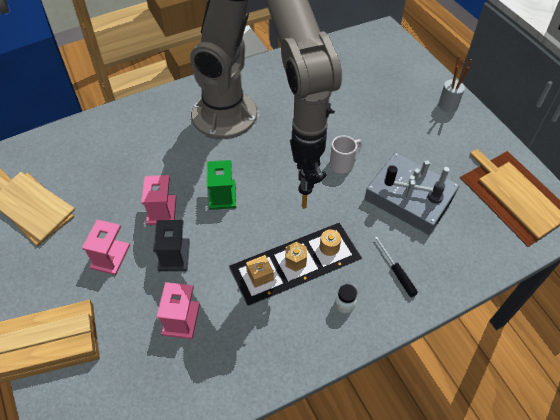

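```bash
cat > touch.py <<'E'
from h import *
def touch(x,y,z0=188,zmin=168,thr=3.0):
    ctrl.move_to([x,y,230],down(0))
    ctrl.move_straight([x,y,z0],max_speed=80); ctrl.pause(.3)
    f0=np.mean([ctrl.get_contact_force() for _ in range(3)],0)
    z=z0;ok=False
    while z>zmin:
        z-=1
        ctrl.move_straight([x,y,z],max_speed=15)
        f=np.array(ctrl.get_contact_force())-f0
        if f[2]>thr:
            ctrl.pause(.1); f=np.array(ctrl.get_contact_force())-f0
            if f[2]>thr: ok=True;break
    print('contact',ok,'z',z,ctrl.get_position().round(1),f.round(1))
    if ok:
        ctrl.pause(.3); f=np.array(ctrl.get_contact_force())-f0;print('hold',f.round(1))
        ctrl.pause(.2)
        im=ctrl.read_camera('scene'); S=cam('scene');u,v=map(int,proj(S,[x,y,60])[0]); save('c_%d'%int(ctrl.get_t()*10),crop(im,u-40,u+40,v-40,v+40,5)); print('c_%d'%int((ctrl.get_t())*10))
    return ok
E
python3 - <<'E'
from touch import *
print(touch(619.5,53.1),ctrl.get_t())
E
ls -t pics|head -1
```

```text
contact True z 176 [619.9  53.  177.1] [-1.6  0.1  6.7]
hold [-1.3  0.7  7.2]
c_541
True 54.1833
c_541.png
```

View pics/c_541.png

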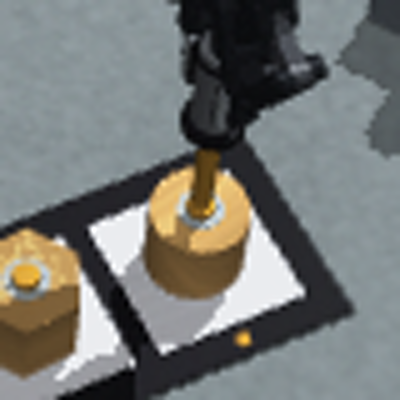

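The tip is on the round stud with about 7 N at z 177, as predicted. I'll lift and check the others before touching the square.

Run:
```python
from touch import *
p=ctrl.get_position(); ctrl.move_straight([619.5,53.1,230],max_speed=80)
ctrl.move_to([500,-150,260],down(0)); ctrl.pause(.2)
im=ctrl.read_camera('scene'); S=cam('scene')
v=im.copy()
for q in proj(S,[[619.3,53,60],[616.8,-51,60],[613.8,-156.5,60]]): cv2.drawMarker(v,tuple(int(round(x)) for x in q),(255,0,0),cv2.MARKER_CROSS,5,1); print(q)
save('s5',crop(v,210,390,180,320,4.4)); print(ctrl.get_t())
```

```text
[331.25062641 236.02898468]
[296.53947017 250.13837136]
[259.84880094 264.81178793]
56.2
```

View pics/s5.png

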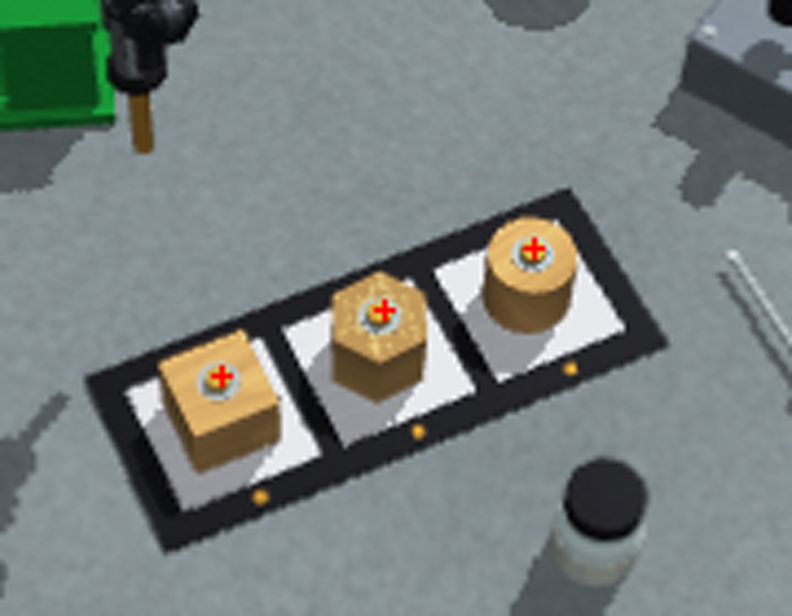

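All three studs sit within about a pixel of where I expect them. Next is the square, then a look, then the hex.

```bash
python3 - <<'E'
from touch import *
print(touch(613.9,-156.5),ctrl.get_t())
ctrl.move_straight([613.9,-156.5,230],max_speed=80)
im=ctrl.read_camera('scene'); save('s6',crop(im,210,390,180,320,4.4))
E
ls -t pics|head -2
```

```text
contact True z 176 [ 614.2 -156.8  177.1] [-0.7  0.1  6.6]
hold [-0.6  0.1  6.5]
c_613
True 61.3667
s6.png
c_613.png
```

View pics/s6.png

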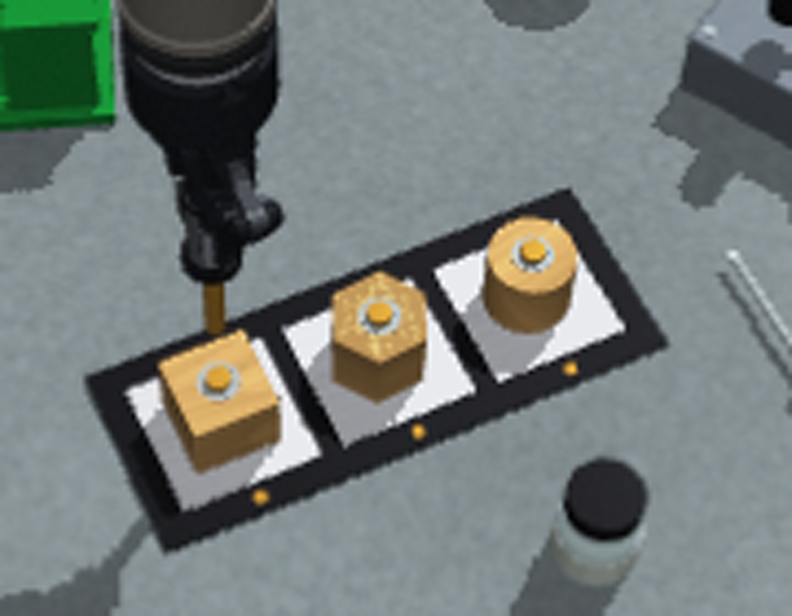

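The bases are unmoved and the square has been touched. Now the hex.

```bash
python3 - <<'E'
from touch import *
print(touch(616.7,-51.1),ctrl.get_t())
ctrl.move_straight([616.7,-51.1,230],max_speed=80)
ctrl.move_to([440,-337.8,257],down(0)); ctrl.pause(.3)
im=ctrl.read_camera('scene'); save('s7',im);save('s7z',crop(im,130,330,150,290,4)); print(ctrl.get_position(),ctrl.get_t())
save('s7t',crop(ctrl.read_camera('top'),320,420,180,290,5))
E
ls -t pics|grep c_|head -1
```

```text
contact True z 176 [617.  -51.4 177.1] [-2.1  1.3  6.5]
hold [-1.2 -0.4  6.7]
c_673
True 67.3667
[ 440.46350182 -337.33170391  256.91409484] 69.8167
c_673.png
```

View pics/s7.png

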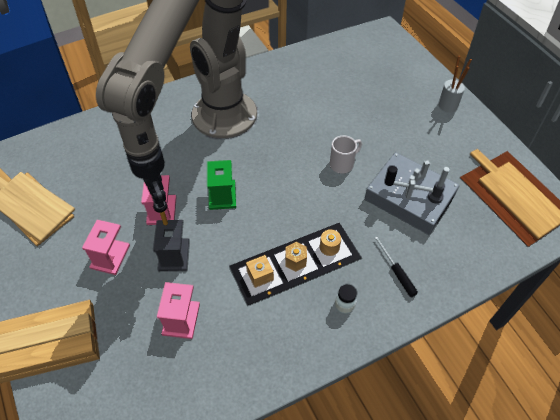

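View pics/s7z.png

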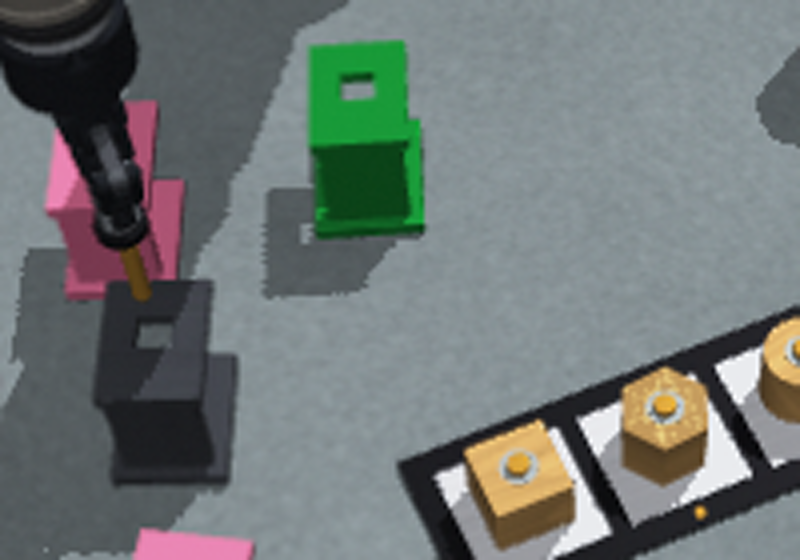

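Run:
```python
from h import *
S=cam('scene');p=ctrl.get_position()
q=proj(S,[p-[0,0,117],p-[0,0,46],[440,-337.8,100]]); print(((q-[130,150]+.5)*4-.5).round(1))
uv=np.array([155,332]);print(atz(S,(uv+.5)/4-.5+[130,150],100))
T=cam('top'); print(((proj(T,[p-[0,0,117],[440,-337.8,100]])-[320,180]+.5)*5-.5))
```

```text
[[145.3 295.6]
 [125.  230.1]
 [155.4 329.8]]
[ 441.51333444 -338.64075363  100.        ]
[[251.77233516 262.83735587]
 [239.7793582  272.55685448]]
```

View pics/s7t.png

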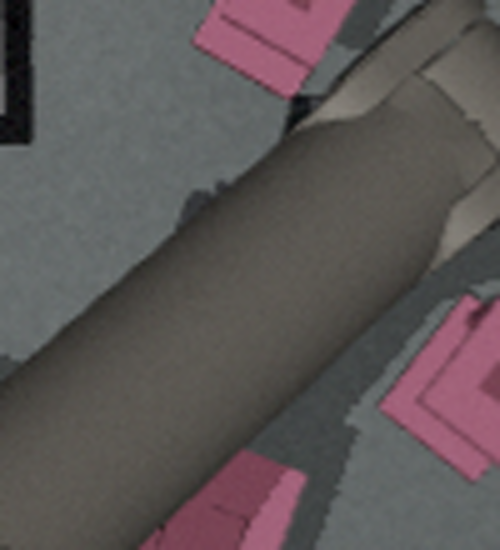

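The tip, at scene crop (144,299), matches the prediction of (145,296). The hole matches too, so I'll lower with force checks.

Run:
```python
from h import *
x,y=440.1,-337.8
f0=np.mean([ctrl.get_contact_force() for _ in range(3)],0)
z=257; ok=True
while z>142:
    z=max(142,z-(8 if z>150 else 2)); ctrl.move_straight([x,y,z],max_speed=60)
    f=np.array(ctrl.get_contact_force())-f0
    if np.linalg.norm(f)>6: print('f',z,f.round(1)); ok= z<=144; break
print(ok,ctrl.get_position(),f.round(1),ctrl.get_t())
if ok:
    ctrl.move_gripper(60); ctrl.pause(.3)
    ctrl.move_straight([x,y,260],max_speed=150)
    ctrl.move_to([400,-250,330],down(-90)); ctrl.pause(.2)
    save('r1',ctrl.read_camera('wrist')); save('r1s',crop(ctrl.read_camera('scene'),130,330,150,290,4))
```

```text
True [ 440.29137898 -338.01323099  142.60302833] [-0.6  0.9  5.4] 74.3333
```

```bash
sleep 0
```

```text
(no output)
```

View pics/r1s.png

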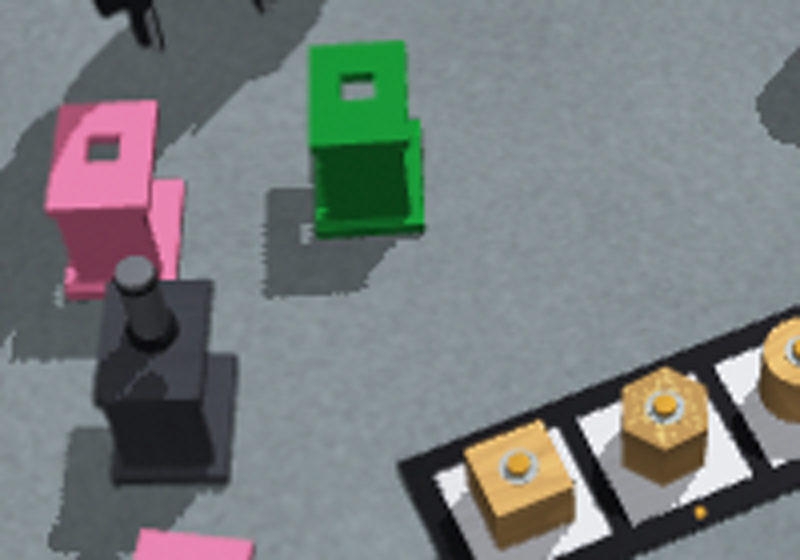

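View pics/r1.png

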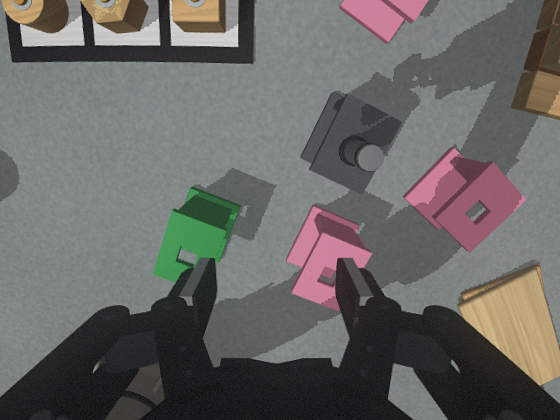

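The probe hangs upright. Now the lever goes back to park.

Run:
```python
from lev import *
a1=-129.8;a0=-175.2
ctrl.move_gripper(60)
ctrl.move_to([480,150,330],fr(a1))
ctrl.move_to(kp(a1,190),fr(a1))
ctrl.move_straight(kp(a1,112),max_speed=100)
ctrl.move_gripper(15,f_grip=40)
print('w',ctrl.get_gripper_width(),ctrl.get_position())
ctrl.move_straight(kp(a1,151),max_speed=80)
print(ctrl.get_contact_force(),ctrl.get_position(),ctrl.get_gripper_width())
arc(a1,a0,151); ctrl.pause(.2)
f0=np.array(ctrl.get_contact_force()); print(f0,ctrl.get_position(),kp(a0,151))
print(lower(a0,151,112,f0),ctrl.get_t())
save('m1s',crop(ctrl.read_camera('scene'),330,480,120,240,5))
```

```text
w 27.055918550598747 [546.00077172 285.2101871  112.68119385]
[ 1.93760874  2.01285816 -2.01104977] [545.91970979 285.21528669 151.25644433] 26.801619258330298
[-5.53098507  0.35081005 -2.63949725] [495.45759041 380.16968265 150.86767252] [np.float64(495.9888954206191), np.float64(380.43530863947524), 151]
z 146.8 [0.7 1.1 0.6]
z 142.8 [-0.4  1.2 -1. ]
z 138.8 [-1.   0.6  0.1]
z 134.8 [ 0.4  0.5 -0.9]
z 130.8 [ 0.  -0.4 -0.3]
z 126.8 [-0.1  0.9  0.1]
z 122.8 [0.2 0.3 0.3]
z 118.8 [ 0.3 -0.2  0.6]
z 114.8 [ 0.2  0.3 -0.4]
z 113.1 [-0.8 -0.5  4.5]
True 88.0417
```

View pics/m1s.png

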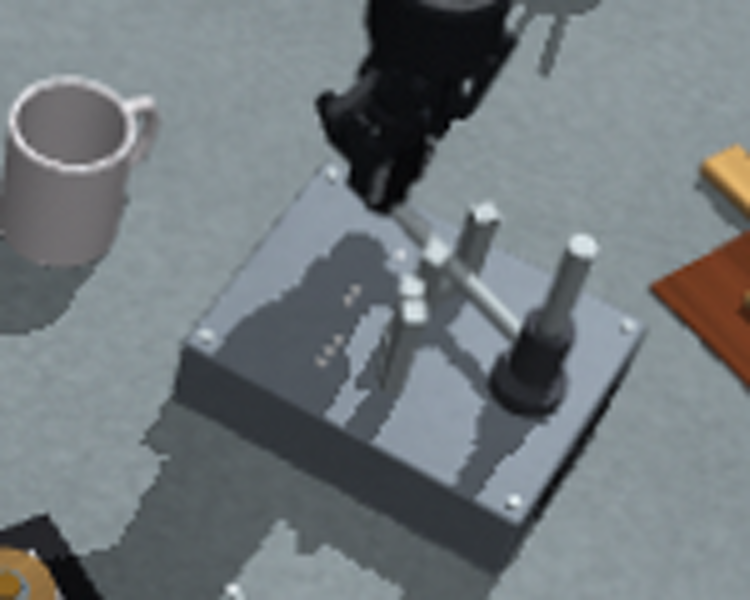

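Run:
```python
from lev import *
ctrl.move_gripper(60); ctrl.pause(.3)
p=ctrl.get_position(); ctrl.move_straight([p[0],p[1],230],max_speed=200)
ctrl.move_to([500,120,340],down(-90)); ctrl.pause(.2)
im=ctrl.read_camera('scene'); save('z1',im); save('z1a',crop(im,330,480,120,240,5)); save('z1b',crop(im,130,390,150,320,3)); save('z1w',ctrl.read_camera('wrist'))
print(ctrl.get_t())
```

```text
91.7667
```

View pics/z1a.png

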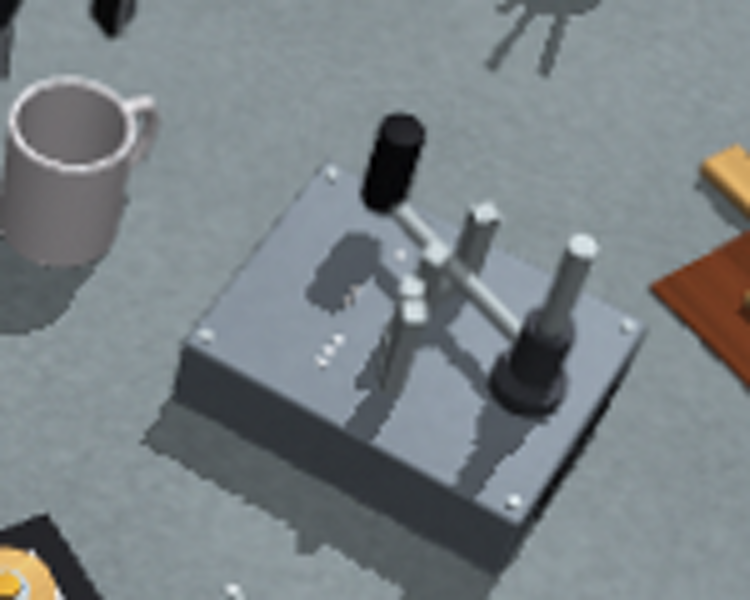

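View pics/z1b.png

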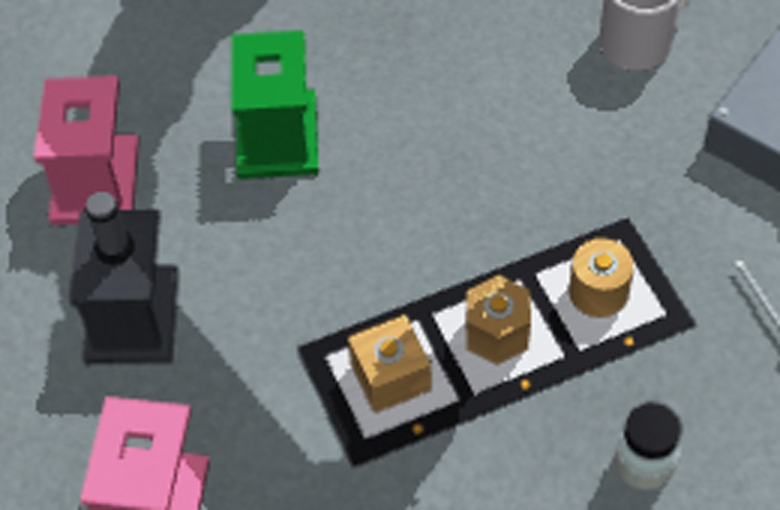

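View pics/z1w.png

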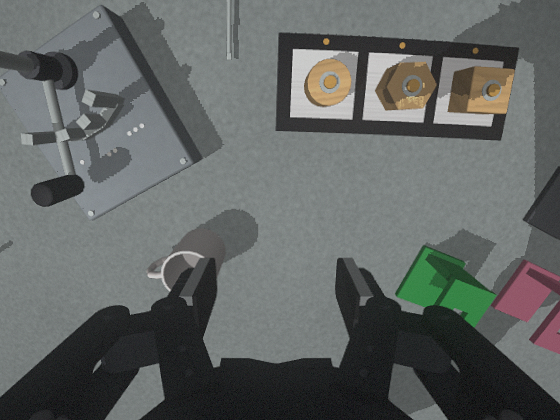

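The lever knob is back at its starting pixels, the bases are centred and upright, the probe hangs in its stand and the robot is clear of everything.

```bash
python3 -c "
from rig import ctrl
print(ctrl.sign_off(),ctrl.get_t())"
```

```text
the job is handed in; nothing more can be done
the job is handed in; nothing more can be done
```

The whole job ran without a failed step and was handed in at about 92 s of the 210 s allowed. No verdict is reported.

- **Bases:** All three were there. Round stands on plate 1, hex on plate 2 and square on plate 3. The wrist camera put each stud within about 3 mm of its plate centre after placing. In the last pictures all three still stand upright where I put them, and no base was knocked aside.
- **Lever, park to test:** I carried it over the middle notch to the test notch. On lowering, the gripper stopped at 112.9 mm, against 112.65 mm at the park grasp, and the pictures show the arm down between the last two teeth. My 12 N limit tripped on the last millimetre, only because the lever had bottomed out (about 12.6 N).
- **Probe:** It touched round, square and hex in that order at about 6.5 to 7 N each, held for about half a second. It then went back through the hole with the collar on the plate, and hangs upright in the last pictures.
- **Lever, back to park:** It seated with about 4.5 N, and the knob is within about half a pixel of where it started.
- **Jar, mug and screwdriver:** I never touched them, and they look unmoved in the pictures.

**Measurements that disagreed:** Heights from the fixed cameras came out 4 to 7 mm low (studs at 49 to 52 mm instead of 56). The wrist views gave 54 to 55 mm, so I worked from the wrist views. Contact with the studs came at the expected height.

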